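Clear the paper trimmer and lock its blade down

ROBOT

A 6-joint arm with a two-finger parallel gripper is mounted at the origin on the work surface. World frame = base frame: x ahead of the robot, y to its left, z up, the work surface at z = 0. Lengths are in m, angles in rad, forces in N, time in s.
With the tool pointing down it reaches from about 0.375 to 0.75 m from the base axis. Payload 9 kg.
Tool frame: the origin (TCP) lies on the centre line of the jaws, within the pads' length; the fingertips stand 8 mm ahead of it and the grasp point (between the pads) lies 11 mm behind it; z points along the fingers, y is the direction in which the jaws open and shut (so a half turn about z gives the same grasp; the last joint's range is limited). The gripper opens to 85 mm and grips with 20 to 120 N. Pads are 22 mm wide; open, the fingers measure 114 mm over their backs; the gripper's body (76 mm by 85 mm) begins 54 mm behind the grasp point. The pads swing forward as they close: fully open they stand 13 mm farther back than shut.
Start: joints at [-0.218, 0.104, 0.097, 1.564, 0, 1.353], TCP at [0.6, 0, 0.239] pointing down, gripper open.
Joint ranges: [-2.99, 2.99], [-0.84, 1.86], [-1.1, 1.16], [-1.84, 2.11], [-1.51, 1.56], [-3.14, 3.14]. Speed limits (rad/s): [2.22, 2.22, 2.57, 3.14, 3.14, 3.14].

INTERFACE

Orientations are given as a 3x3 rotation matrix whose columns are the frame's x, y, z axes.
In Python, from plant import telemetry, camera, get_calibration, workorder gives the robot as it stands.
- The arm moves only by the tool drive_tool, never from a script. Its argument "rows" is one flat list of numbers, 5 for each row, row after row: the opening, from 0 (shut) to 1 (fully open), then the shift along the world's x, y, z in m, then the turn about the world's z in rad. In form: [gripper, tx, ty, tz, spin, gripper, tx, ty, tz, spin, ...]. A call has 1 to 20 rows; each row shifts and turns the commanded pose from where the row before left it; what a row does not reach is not made up. A row lasts 1/8 s, in which the tool goes at most 62.5 mm and 10.7 degrees, less where a joint would pass 70% of its speed; a pose out of reach is approached as far as the arm can. A call with a gripper value outside its range is refused whole. The fingers move at their own pace and stop on an object; "grip_force" is the grip in N (left out, the last holds). Time passes only in rows, so rows that do not move let the fingers close. It gives the time, the measured TCP pose, the force and the opening at its end, in the units of the state.
- telemetry.observe(): the state, without advancing time (a new reading comes with each control period).
- camera(name): name is "scene" or "side" or "wrist"; returns the picture (384x512x3 uint8, red, green, blue); there is no depth.
- get_calibration(name): a dict with "fx", "fy", "cx", "cy" (pixels), "pose" (4x4, takes a point from camera to world coordinates); the wrist camera has in their place "mount" (4x4, takes a point from camera to tool coordinates, whose origin is the TCP and whose axes are the flange's). Camera axes: x right, y up, looking along -z (the intrinsics and any distortion apply to the point x, -y, -z); pixel columns grow to the right and rows downward; lengths in m; the calibration is good to about 2 mm. A picture is of the moment at which its call begins: read the wrist's pose just before it. get_calibration takes no time and is no camera call.
- workorder.finish_job(): hands the job in, once; it reports no verdict.
The state is a dict: "clock": time; "q": joint angles; "joint_velocities": joint speeds; "joint_torque": joint torques, N m; "eef_pos": TCP position; "orientation": TCP orientation; "contact_force": force on the tool from outside, world axes, zero at the start; "moment": the same for the moment, N m; "width": finger opening in m.
Only numpy, scipy, OpenCV 4.12 (cv2) and the standard library are available. Lean on these libraries where they do the work, as an engineer would, in place of code of your own. Each camera call takes 0.05 s, during which the arm holds its last target.

TASK

The paper trimmer has been left open with the ruler lying under its raised blade. Lay the ruler gently, flat, in the black desk tray, then press the blade arm all the way down until the spring catch holds it there by itself. Do not disturb the other things on the desk.

Things in the scene. Friction and masses are not known exactly. Their poses are not given: they have to be found in the camera images.
- ruler_center (a point): Centre, half-way up (9 mm above its underside), of the loose aluminium ruler: strip 220 mm long (x), 38 wide (y), 4 thick, with a finger rib 10 mm wide and 14 high (18 in all), 200 mm long, along the middle of its top (z up); 0.13 kg. Pinch it by the rib. It starts on the trimmer's bed, roughly along the trimmer's y, middle 75 to 90 mm from the cutting edge, one end under the raised blade arm.
- tray: Shallow black plastic desk tray, fixed: 280 mm along its x, 160 mm along its y, 18 mm high, walls and floor 5 mm thick, open on top. Origin at the centre of its underside. The ruler fits in it lying along the tray's x.
- trimmer: Guillotine paper trimmer, fixed. Origin on the desk; x runs along the blade from the hand grip end to the pivot end, y from the blade across the bed. Grey bed x -145 to 145, y -100 to 120 mm, top 40 above the desk, fence at the pivot end; cutting edge at y = -100. The arm's pivot runs along y through x = 130, z = 58; the arm is at y = -112. Catch housing at x = -115, y = -139 to -165, 82 high.
- grip (a point): Middle of the black hand grip (29 mm diameter, 114 long) at the free end of the blade arm, on its axis: 330 mm from the pivot along the arm, 8 mm above the arm's line through the pivot. -x points outward along the arm, z out of its top. 66 mm above the desk with the arm fully down on its stop (arm level), 69 when the catch holds it, 0.23 to 0.28 m when free: a spring lifts the arm.
- tape_dispenser: Bystander: blue desk tape dispenser 150 x 58 mm, 96 mm high, with its roll; origin at the centre of its underside.
- pen_cup: Bystander: lime-green pen cup, 80 mm across, about 190 mm high with its pens; origin at the centre of its underside.
- pocket_scale: Bystander: flat grey pocket scale 125 x 75 mm, 22 mm high; origin at the centre of its underside.
- loupe: Bystander: small folded steel loupe 44 x 26 mm, 24 mm high; origin at the centre of its underside.
- strike_bar (a point): Middle of a small steel bar on the outer side of the blade arm, 245 mm from the pivot. Over the last 15 mm of its way down it forces the spring bolt of the catch aside, so pressing at the grip rises from about 6 N to 13 N; about 3 mm before the stop the bolt snaps over the bar and holds the arm down. Let go earlier, the arm springs up again. The stop is firm.
Not all that is in view belongs to the job. What is meant by the part that bears ruler_center is not orange, and is the larger of those in its own colour.

How it is judged:
By the outcome, as a careful person would: the job done as asked, in the order asked, and still so for the second after the job is handed in, with the robot touching nothing.
It also fails if it takes over 72 s, if anything falls off the work surface, if the arm or the gripper's body presses on something with over 40 N, if the wrist force passes 120 N, or if a joint passes its speed limit or range.

## Working session

There is one attempt and no reset: what is moved stays moved. The work goes in short steps, Python scripts to look and compute and a tool call to move; the robot and the scene stay as the last step left them, time stands still between calls to the robot, and variables do not carry over. Pictures are saved under pics/ and viewed, and the job is handed in when it is done.

Besides the shell and the picture viewer there is one more tool, called after "Request:" as name(argument=value, ...) on one line, values as JSON. drive_tool: Moves the arm, as the interface text tells. Its arguments: {"type":"object","properties":{"rows":{"type":"array"},"grip_force":{"type":"number"}},"required":["rows"]}

```bash
mkdir -p pics; cat > h.py <<'E'
import numpy as np,cv2
from plant import telemetry,camera,get_calibration,workorder
def save(n,f):
    s=telemetry.observe(); im=camera(n); cv2.imwrite(f'pics/{f}.png',cv2.cvtColor(im,cv2.COLOR_RGB2BGR)); np.savez(f'pics/{f}.npz',im=im,p=s['eef_pos'],R=s['orientation']); return im
def cam(n,p=None,R=None):
    c=get_calibration(n)
    if 'pose' in c: T=np.array(c['pose'])
    else:
        W=np.eye(4);W[:3,:3]=R;W[:3,3]=p;T=W@np.array(c['mount'])
    return c,T
def ray(n,u,v,p=None,R=None):
    c,T=cam(n,p,R)
    K=np.array([[c['fx'],0,c['cx']],[0,c['fy'],c['cy']],[0,0,1]])
    d=c.get('distortion',c.get('dist',None))
    q=cv2.undistortPoints(np.array([[[u,v]]],float),K,None if d is None else np.array(d,float))[0,0]
    D=T[:3,:3]@np.array([q[0],-q[1],-1.]); return T[:3,3],D
def onz(n,u,v,z,p=None,R=None):
    o,d=ray(n,u,v,p,R); return o+d*(z-o[2])/d[2]
def tri(a,b):
    (o1,d1),(o2,d2)=a,b
    A=np.stack([d1,-d2],1);t=np.linalg.lstsq(A,o2-o1,rcond=None)[0]
    x,y=o1+t[0]*d1,o2+t[1]*d2; return (x+y)/2,np.linalg.norm(x-y)
def proj(n,X,p=None,R=None):
    c,T=cam(n,p,R); l=np.linalg.inv(T)@np.append(X,1); return c['cx']+c['fx']*l[0]/-l[2], c['cy']-c['fy']*l[1]/-l[2]
E
python3 - <<'E'
from h import *
for n in('scene','side','wrist'): save(n,n+'0'); print({k:np.round(v,3).tolist() if not isinstance(v,str) else v for k,v in get_calibration(n).items()})
s=telemetry.observe();print(s)
E
```

```text
{'fx': 435.336, 'fy': 435.336, 'cx': 247.582, 'cy': 186.823, 'pose': [[-0.016, -0.824, 0.566, 1.132], [1.0, -0.009, 0.017, -0.016], [-0.009, 0.566, 0.824, 1.012], [0.0, 0.0, 0.0, 1.0]]}
{'fx': 459.276, 'fy': 459.276, 'cx': 261.96, 'cy': 191.674, 'pose': [[0.999, 0.043, -0.025, 0.45], [-0.048, 0.689, -0.723, -1.067], [-0.014, 0.723, 0.691, 1.051], [0.0, 0.0, 0.0, 1.0]]}
{'fx': 307.601, 'fy': 307.601, 'cx': 254.956, 'cy': 189.605, 'mount': [[-0.001, 0.953, 0.304, 0.077], [1.0, 0.001, 0.001, 0.001], [0.001, 0.304, -0.953, -0.134], [0.0, 0.0, 0.0, 1.0]]}
{'clock': 0.15, 'q': array([-2.17679094e-01,  1.04589504e-01,  9.66558554e-02,  1.56390748e+00,
        1.17918925e-05,  1.35307433e+00]), 'joint_velocities': array([-0.00080069, -0.00227218,  0.0036197 ,  0.00093535,  0.00061106,
       -0.00053103]), 'joint_torque': array([ 3.56894714e-03, -5.57353413e+01,  5.04006886e+01,  1.24952567e-02,
       -2.60494489e-04,  1.42527287e-05]), 'eef_pos': array([5.99753114e-01, 8.02519706e-05, 2.38689298e-01]), 'orientation': array([[-4.27781639e-05,  9.99999481e-01, -1.01760233e-03],
       [ 9.99999971e-01,  4.30195134e-05,  2.37153956e-04],
       [ 2.37197610e-04, -1.01759215e-03, -9.99999454e-01]]), 'contact_force': array([-0.01648953,  0.53665443, -0.36448243]), 'moment': array([-0.0199566 ,  0.00181303, -0.05460507]), 'width': 0.08580094818992588}
```

View pics/scene0.png

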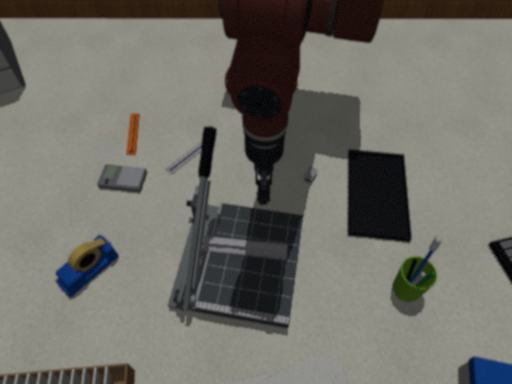

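View pics/side0.png

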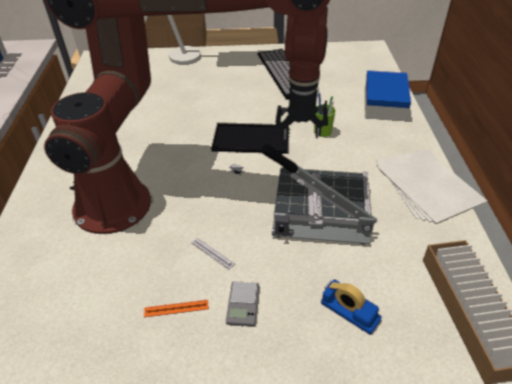

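View pics/wrist0.png

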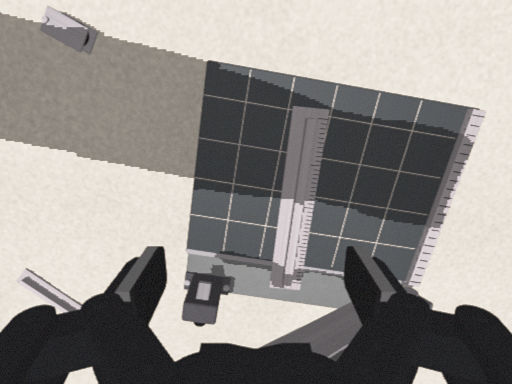

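Candidates for the ruler: the orange strip at scene (133,133), which is ruled out by colour. The small silver strip at scene (185,158), which is the smaller of the two silver ones. The silver strip on the trimmer bed at scene (248,248) / wrist (300,200), which is the larger and is my choice. Next I'll check it in a close crop and measure.

```bash
python3 - <<'E'
import cv2
w=cv2.imread('pics/wrist0.png');cv2.imwrite('pics/w0c.png',cv2.resize(w[50:340,170:430],None,fx=2.0,fy=2.0,interpolation=cv2.INTER_CUBIC))
s=cv2.imread('pics/scene0.png');cv2.imwrite('pics/s0c.png',cv2.resize(s[110:340,150:420],None,fx=2.6,fy=2.6,interpolation=cv2.INTER_CUBIC))
s=cv2.imread('pics/side0.png');cv2.imwrite('pics/d0c.png',cv2.resize(s[100:260,200:400],None,fx=3.7,fy=3.7,interpolation=cv2.INTER_CUBIC))
E
```

```text
(no output)
```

View pics/w0c.png

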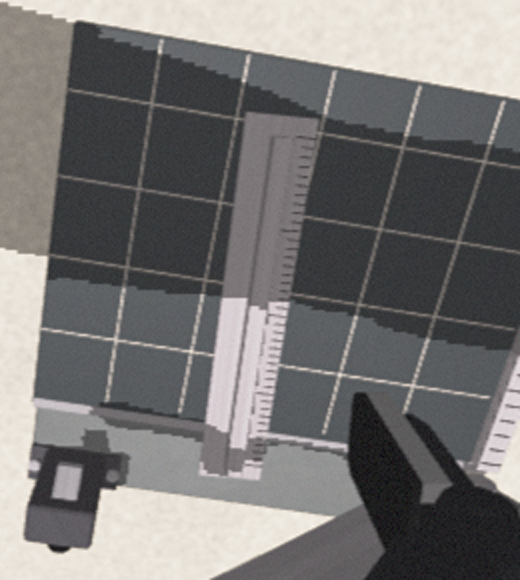

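View pics/s0c.png

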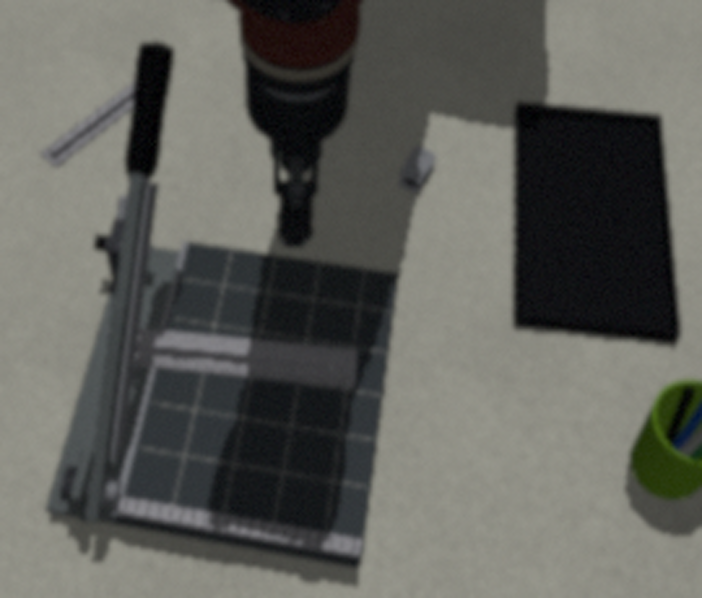

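View pics/d0c.png

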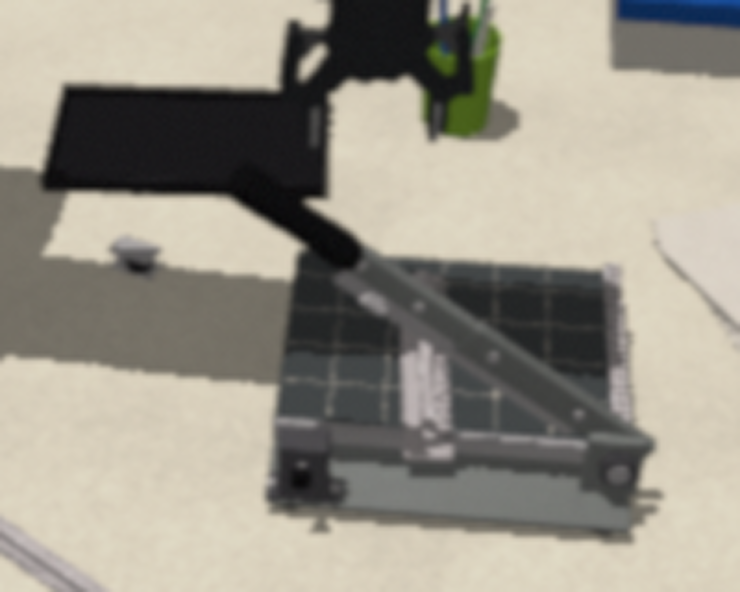

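```bash
python3 - <<'E'
from h import *
d=np.load('pics/wrist0.npz');p,R=d['p'],d['R']
W=lambda u,v,z:onz('wrist',u/2+170,v/2+50,z,p,R)
np.set_printoptions(precision=4,suppress=True)
A,B,C,D=[W(*x,.044) for x in((245,113),(321,118),(258,478),(200,474))]
print('ruler',A,B,C,D,np.linalg.norm(A-D),np.linalg.norm(A-B),'ctr',(A+B+C+D)/4)
v=(A+B-C-D);print('yaw dir',np.degrees(np.arctan2(v[1],v[0])))
print('bed',W(77,21,.04),W(36,400,.04)); 
print('bed farR',onz('wrist',478,106,.04,p,R))
S=lambda u,v,z:onz('scene',u/2.6+150,v/2.6+110,z)
T=[S(*x,.018) for x in((517,103),(660,117),(678,340),(515,326))]
print('tray',*T,'c',sum(T)/4)
print('bedscene',*[S(*x,.04) for x in((187,244),(397,272),(360,550))])
sr=lambda u,v:ray('scene',u/2.6+150,v/2.6+110)
dr=lambda u,v:ray('side',u/3.7+200,v/3.7+100)
print('griptip',tri(sr(155,48),dr(243,178)),'gripend',tri(sr(143,172),dr(345,250)))
print('pivot',tri(sr(100,513),dr(640,443)))
print('loupe',S(420,170,.012)); print('pen',S(690,400,.1))
E
```

```text
ruler [0.6389 0.0627 0.044 ] [0.6783 0.0601 0.044 ] [ 0.655  -0.1577  0.044 ] [ 0.6187 -0.1548  0.044 ] 0.21843839933448675 0.039469414056984536 ctr [ 0.6477 -0.0474  0.044 ]
yaw dir 84.29559828463768
bed [0.5537 0.1071 0.04  ] [ 0.5189 -0.1054  0.04  ]
bed farR [0.8328 0.0628 0.04  ]
tray [0.3134 0.2593 0.018 ] [0.3321 0.4164 0.018 ] [0.6112 0.382  0.018 ] [0.5976 0.2247 0.018 ] c [0.4636 0.3206 0.018 ]
bedscene [ 0.5193 -0.1023  0.04  ] [0.5501 0.1089 0.04  ] [0.8281 0.0618 0.04  ]
griptip (array([ 0.4931, -0.1164,  0.3021]), np.float64(0.004212964277091185)) gripend (array([ 0.5694, -0.1253,  0.2353]), np.float64(0.0025228566298852685))
pivot (array([ 0.8047, -0.163 ,  0.0547]), np.float64(0.0022528495778035475))
loupe [0.4037 0.1447 0.012 ]
pen [0.7125 0.3482 0.1   ]
```

The crop confirms the bed strip: about 220 x 39 mm with a raised rib, one end under the blade. Approaching it for a closer look.

Request:
drive_tool(rows=[0.6,0.006,-0.006,-0.014,-0.02,0.6,0.006,-0.006,-0.014,-0.02,0.6,0.006,-0.006,-0.014,-0.02,0.6,0.006,-0.006,-0.014,-0.02,0.6,0.006,-0.006,-0.014,-0.02,0.6,0.006,-0.006,-0.014,0,0.6,0.006,-0.006,-0.014,0,0.6,0.006,-0.005,-0.014,0,0.6,0,0,0,0,0.6,0,0,0,0], grip_force=40)

```text
clock: 1.4
eef_pos: [0.6481, -0.0469, 0.1277]
orientation: [[0.1, 0.995, 0.0], [0.995, -0.1, -0.0], [-0.0, 0.0, -1.0]]
contact_force: [0.5, -0.1, 0.9]
width: 0.0509
```

```bash
python3 - <<'E'
from h import *
save('wrist','wrist1');save('side','side1')
w=cv2.imread('pics/wrist1.png');cv2.imwrite('pics/w1.png',cv2.resize(w,None,fx=1.5,fy=1.5))
s=cv2.imread('pics/side1.png');cv2.imwrite('pics/d1c.png',cv2.resize(s[0:260,200:400],None,fx=2.3,fy=2.3,interpolation=cv2.INTER_CUBIC))
E
```

```text
(no output)
```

View pics/w1.png

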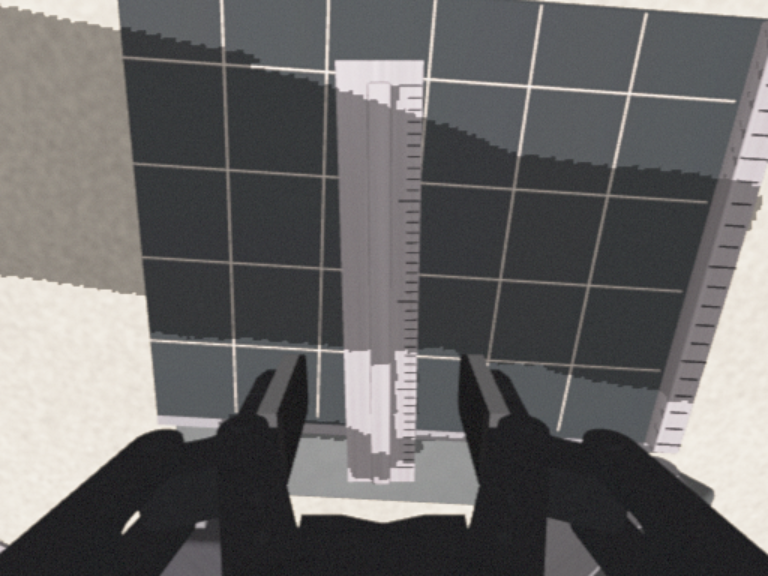

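View pics/d1c.png

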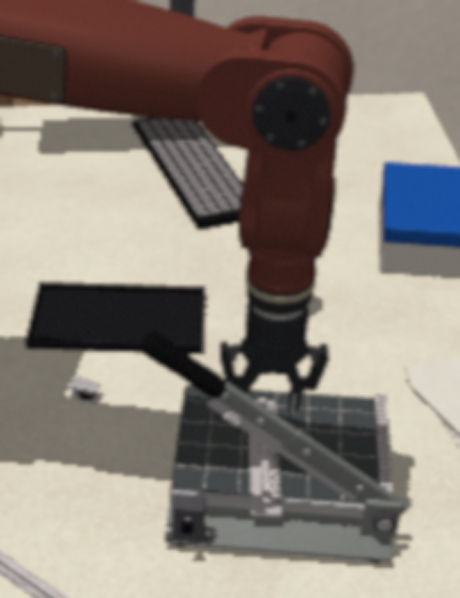

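```bash
python3 - <<'E'
from h import *
d=np.load('pics/wrist1.npz');p,R=d['p'],d['R']
W=lambda u,v,z:onz('wrist',u/1.5,v/1.5,z,p,R)
A,B,C,D=[W(*x,.044) for x in((335,61),(424,61),(415,481),(347,481))]
v=A+B-C-D
print(p,(A+B+C+D)/4,np.degrees(np.arctan2(v[1],v[0])),np.linalg.norm(v)/2)
a,b=W(379,83,.058),W(381,482,.058);print('rib',(a+b)/2,np.degrees(np.arctan2(*(a-b)[1::-1])))
E
```

```text
[ 0.64812899 -0.04690666  0.12772975] [ 0.64773509 -0.04772474  0.044     ] 84.34035957052824 0.21892824750886614
rib [ 0.64776084 -0.04708037  0.058     ] 84.4081340702215
```

The wrist view shows the rib at px 380 (1.5x image), midway between the jaws at about 382, and the re-measured centre agrees within 1 mm. Going down to grasp.

Request:
drive_tool(rows=[0.6,0,0,-0.016,0,0.6,0,0,-0.016,0,0.6,0,0,-0.016,0,0.6,0,0,-0.012,0,0.6,0,0,-0.007,0,0.6,0,0,-0.005,0,0.6,0,0,0,0,0.3,0,0,0,0,0,0,0,0,0,0,0,0,0,0,0,0,0,0,0,0,0,0,0,0,0,0,0,0,0])

```text
clock: 3.12
eef_pos: [0.6484, -0.0471, 0.0559]
orientation: [[0.1, 0.995, 0.001], [0.995, -0.1, -0.0], [-0.0, 0.001, -1.0]]
contact_force: [0.3, 0.6, 5.1]
width: 0.0087
```

Request:
drive_tool(rows=[0,0,0,0.003,0,0,0,0,0.006,0,0,0,0,0.008,0,0,0,0,0.008,0,0,0,0,0,0,0,0,0,0,0])

```text
clock: 3.88
eef_pos: [0.648, -0.047, 0.0802]
orientation: [[0.1, 0.995, 0.0], [0.995, -0.1, -0.0], [-0.0, 0.0, -1.0]]
contact_force: [-0.0, 0.1, -1.9]
width: 0.0086
```

```bash
python3 - <<'E'
from h import *
save('wrist','wrist2');save('side','side2')
w=cv2.imread('pics/wrist2.png')
s=cv2.imread('pics/side2.png');cv2.imwrite('pics/m2.png',np.hstack([cv2.resize(w,(400,300)),cv2.resize(s[100:250,220:400],(360,300),interpolation=cv2.INTER_CUBIC)]))
E
```

```text
(no output)
```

View pics/m2.png

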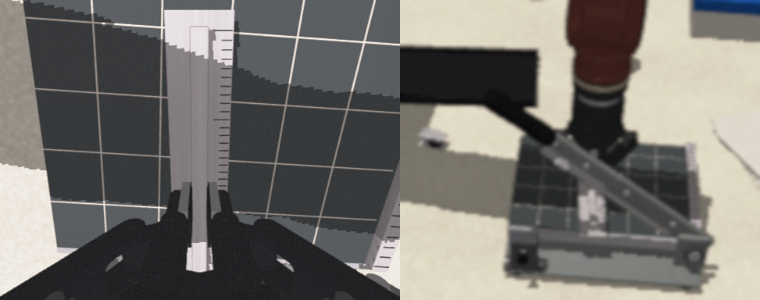

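Request:
drive_tool(rows=[0,0.001,0.01,0,0,0,0.002,0.02,0,0,0,0.002,0.02,0,0,0,0.002,0.02,0.005,0,0,0.002,0.02,0.01,0,0,0.001,0.02,0.01,0,0,0,0.02,0.01,0,0,0,0.02,0.01,0,0,0,0,0.01,0,0,0,0,0,0])

```text
clock: 5.22
eef_pos: [0.6587, 0.1029, 0.1365]
orientation: [[0.1, 0.995, 0.002], [0.995, -0.1, -0.0], [-0.0, 0.002, -1.0]]
contact_force: [0.3, 0.3, -2.7]
width: 0.009
```

Request:
drive_tool(rows=[0,-0.006,0.005,0.005,0.05,0,-0.013,0.014,0,0.1,0,-0.013,0.014,0,0.1,0,-0.013,0.014,0,0.1,0,-0.013,0.014,0,0.1,0,-0.013,0.014,0,0.1,0,-0.013,0.014,0,0.1,0,-0.013,0.014,0,0.1,0,-0.013,0.014,0,0.1,0,-0.013,0.014,0,0.1,0,-0.013,0.014,0,0.1,0,-0.013,0.014,0,0.1,0,-0.013,0.014,0,0.1,0,-0.013,0.014,0,0.1,0,-0.013,0.014,0,0.1,0,-0.008,0.014,0,0.1,0,-0.004,0.004,0,0,0,0,0,0,0,0,0,0,0,0])

```text
clock: 7.6
eef_pos: [0.4584, 0.3215, 0.1402]
orientation: [[-0.992, 0.122, 0.0], [0.122, 0.992, -0.0], [-0.0, -0.0, -1.0]]
contact_force: [0.6, 0.8, -1.3]
width: 0.0086
```

```bash
python3 - <<'E'
from h import *
save('wrist','wrist3');save('scene','scene3')
w=cv2.imread('pics/wrist3.png')
s=cv2.imread('pics/scene3.png');cv2.imwrite('pics/m3.png',np.hstack([cv2.resize(w,(400,300)),cv2.resize(s[90:300,250:450],(380,300),interpolation=cv2.INTER_CUBIC)]))
print(telemetry.observe()['q'])
E
```

```text
[ 3.78083849e-01 -1.33805910e-02 -2.03040337e-01  1.38110832e+00
 -4.93088098e-05  5.00443500e-01]
```

View pics/m3.png

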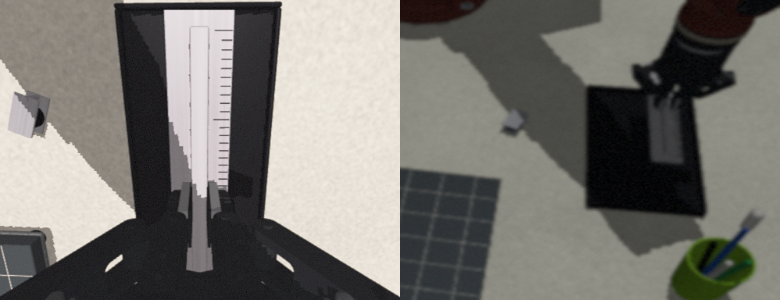

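```bash
python3 - <<'E'
from h import *
d=np.load('pics/wrist3.npz');p,R=d['p'],d['R']
for u,v in((148,6),(360,5),(172,280),(339,280)): print(onz('wrist',u,v,.018,p,R))
z=p[2]-.0555+.044
for u,v in((211,13),(302,13)): print(onz('wrist',u,v,z,p,R))
E
```

```text
[0.31280484 0.2599414  0.018     ]
[0.33136349 0.41449568 0.018     ]
[0.54391059 0.22976651 0.018     ]
[0.56375843 0.389614   0.018     ]
[0.34849719 0.31610768 0.12873658]
[0.35320776 0.35400579 0.12873658]
```

Request:
drive_tool(rows=[0,0.003,-0.001,-0.015,0,0,0,0,-0.02,0,0,0,0,-0.02,0,0,0,0,-0.02,0,0,0,0,-0.015,0,0,0,0,-0.01,0,0,0,0,-0.008,0,0,0,0,-0.005,0,0,0,0,-0.002,0,0,0,0,-0.001,0,0,0,0,0,0,0,0,0,0,0])

```text
clock: 9.2
eef_pos: [0.4612, 0.3211, 0.0246]
orientation: [[-0.993, 0.121, 0.0], [0.121, 0.993, 0.0], [-0.0, 0.0, -1.0]]
contact_force: [-0.7, 0.3, -1.2]
width: 0.0086
```

Request:
drive_tool(rows=[0,0,0,-0.001,0,0,0,0,-0.001,0,0,0,0,-0.001,0,0,0,0,0,0])

```text
clock: 9.7
eef_pos: [0.4609, 0.321, 0.0212]
orientation: [[-0.993, 0.12, -0.0], [0.12, 0.993, -0.0], [0.0, -0.0, -1.0]]
contact_force: [-0.9, -0.2, -2.5]
width: 0.0091
```

Request:
drive_tool(rows=[0,0,0,-0.0005,0,0,0,0,-0.0005,0,0,0,0,0,0])

```text
clock: 10.07
eef_pos: [0.4611, 0.321, 0.0209]
orientation: [[-0.993, 0.12, 0.0], [0.12, 0.993, 0.0], [-0.0, 0.0, -1.0]]
contact_force: [-4.3, -1.4, 4.7]
width: 0.0084
```

Contact (+4.7 N), so the ruler is on the floor. Opening slowly and rising.

Request:
drive_tool(rows=[0.1,0,0,0,0,0.15,0,0,0,0,0.2,0,0,0,0,0.3,0,0,0,0,0.35,0,0,0,0,0.35,0,0,0.005,0,0.35,0,0,0.01,0,0.35,0,0,0.02,0,0.35,0,0,0.03,0,0.35,0,0,0.03,0,0.35,0,0,0.03,0,0.35,0,0,0.03,0,0.35,0,0,0.03,0,0.35,0,0,0.03,0,0.35,0,-0.02,0.03,0,0.35,0,-0.03,0.03,0,0.35,0,-0.04,0.03,0,0.35,0,-0.04,0.03,0,0.35,0,-0.03,0.01,0,0.35,0,-0.02,0,0])

```text
clock: 12.58
eef_pos: [0.461, 0.1397, 0.3682]
orientation: [[-0.993, 0.121, 0.004], [0.121, 0.993, 0.0], [-0.004, 0.001, -1.0]]
contact_force: [-0.4, -0.2, -0.4]
width: 0.0298
```

```bash
python3 - <<'E'
from h import *
save('wrist','wrist4');save('scene','scene4');save('side','side4')
w=cv2.imread('pics/wrist4.png')
s=cv2.imread('pics/scene4.png');cv2.imwrite('pics/m4.png',np.hstack([cv2.resize(w,(400,300)),cv2.resize(s[110:310,150:420],(400,300),interpolation=cv2.INTER_CUBIC)]))
s=cv2.imread('pics/side4.png');cv2.imwrite('pics/d4.png',cv2.resize(s[60:260,180:400],None,fx=3.5,fy=3,interpolation=cv2.INTER_CUBIC))
E
```

```text
(no output)
```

View pics/m4.png

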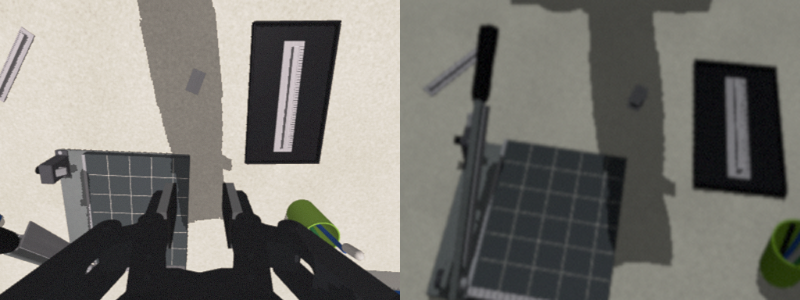

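View pics/d4.png

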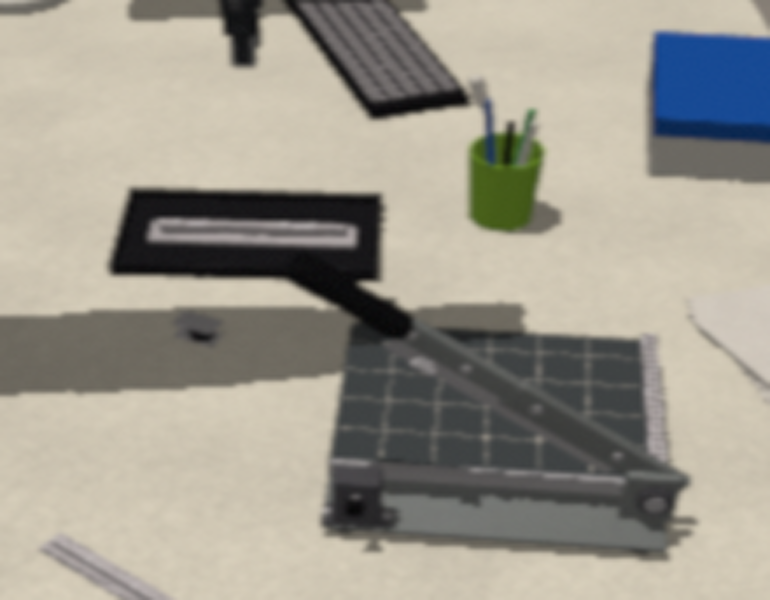

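The ruler lies flat and centred in the tray (scene crop at about (737,125)). Now locating the grip by triangulation and comparing it with the trimmer geometry.

```bash
python3 - <<'E'
from h import *
np.set_printoptions(precision=4,suppress=True)
sc=lambda a,b:ray('scene',(a-400)*.675+150,b*200/300+110)
sd=lambda a,b:ray('side',a/3.5+180,b/3+60)
E1,e1=tri(sc(489,30),sd(300,264));E2,e2=tri(sc(480,97),sd(402,327))
print(E1,e1,E2,e2,(E1+E2)/2,np.linalg.norm(E1-E2))
# trimmer pose from bed corners
d=np.load('pics/wrist4.npz');p,R=d['p'],d['R']
for u,v in((87*1.28,151*1.28),(189*1.28,155*1.28)): print('bed',onz('wrist',u,v,.04,p,R))
yaw=np.radians(-9.1);ux=np.array([np.cos(yaw),np.sin(yaw)]);uy=np.array([-ux[1],ux[0]])
c1=np.mean([[.5537,.1071],[.5501,.1089]],0)
O=c1+.145*ux-.12*uy
for c,x,y in (([.5189,-.1054],-.145,-.1),([.83,.0623],.145,.12)): print('O',np.array(c)-x*ux-y*uy)
print(O,yaw)
for th in (np.radians(40),np.radians(38),.6,.5,.4,.3,.2,.1,.05,.01,0):
    x=.13-.33*np.cos(th)+.008*np.sin(th);z=.058+.33*np.sin(th)+.008*np.cos(th)
    n=np.array([np.sin(th),np.cos(th)])*.0145
    P=O+x*ux-.112*uy; print(round(th,3),P,z)
for s in ('scene','side'):
    P=O-.112*uy+.13*ux;print(s,'pivot px',proj(s,[*P,.058]))
E
```

```text
[ 0.4942 -0.1148  0.3001] 0.0016264682130370219 [ 0.5705 -0.1292  0.2368] 0.0050420327679302985 [ 0.5323 -0.122   0.2684] 0.10019042562080362
bed [ 0.5102 -0.0957  0.04  ]
bed [0.5441 0.1083 0.04  ]
O [ 0.6779 -0.0296]
O [ 0.6678 -0.0333]
[ 0.6761 -0.0334] -0.158824961931484
0.698 [ 0.5422 -0.1254] 0.2762482667415098
0.663 [ 0.5348 -0.1242] 0.26747237288632103
0.6 [ 0.5223 -0.1222] 0.2509347011396391
0.5 [ 0.5046 -0.1194] 0.22323108823451
0.4 [ 0.4897 -0.117 ] 0.19387654091387777
0.3 [ 0.4778 -0.1151] 0.1631643601112469
0.2 [ 0.469  -0.1137] 0.13140141178510015
0.1 [ 0.4633 -0.1128] 0.0989050608156775
0.05 [ 0.4617 -0.1125] 0.08248312794248358
0.01 [ 0.461  -0.1124] 0.06929954500360833
0 [ 0.4609 -0.1124] 0.066
scene pivot px (np.float64(188.04973386971758), np.float64(299.42371793576933))
side pivot px (np.float64(366.8193053916664), np.float64(219.43047786065048))
```

Request:
drive_tool(rows=[0.22,0.009,-0.02,0,-0.037,0.22,0.01,-0.035,0,0,0.22,0.01,-0.035,0,0,0.22,0.01,-0.035,0,0,0.22,0.01,-0.035,0,0,0.22,0.01,-0.035,0,0,0.22,0.01,-0.035,0,0,0.22,0.005,-0.024,0,0,0.22,0,-0.009,-0.01,0,0.22,0,0,-0.015,0,0.22,0,0,0,0,0.22,0,0,0,0])

```text
clock: 14.22
eef_pos: [0.535, -0.1211, 0.3409]
orientation: [[-0.988, 0.156, 0.0], [0.156, 0.988, 0.0], [-0.0, 0.0, -1.0]]
contact_force: [-0.2, 0.6, -0.5]
width: 0.0185
```

```bash
python3 - <<'E'
from h import *
save('wrist','wrist5');save('scene','scene5');save('side','side5')
w=cv2.imread('pics/wrist5.png')
s=cv2.imread('pics/scene5.png');d=cv2.imread('pics/side5.png')
cv2.imwrite('pics/m5.png',np.vstack([np.hstack([cv2.resize(w,(400,300)),cv2.resize(s[60:210,130:330],(400,300),interpolation=cv2.INTER_CUBIC)]),cv2.resize(d[60:210,200:400],(400,300),interpolation=cv2.INTER_CUBIC).repeat(2,1)[:, :800]]))
E
```

```text
(no output)
```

View pics/m5.png

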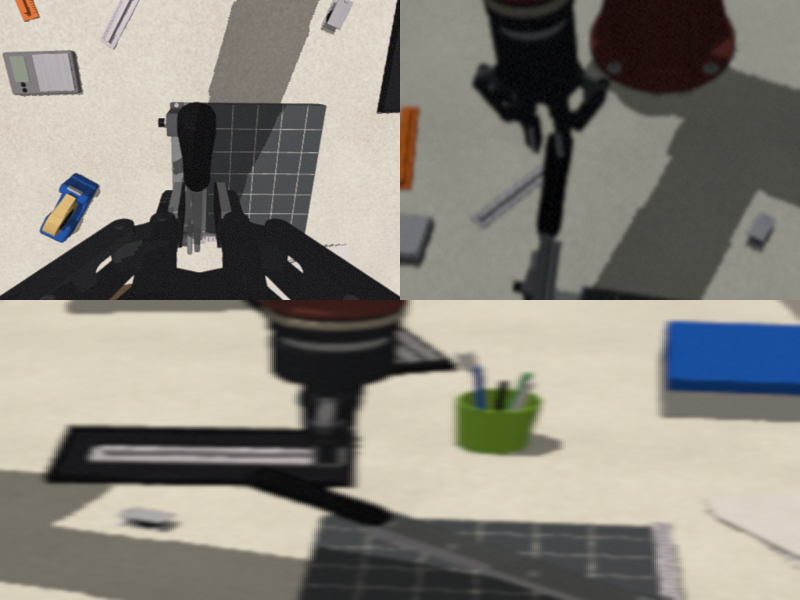

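Wrist view: the grip axis is at u≈197–199 and the jaw centre at ≈201, so the grip is about 3 mm toward -y. Correcting that and lowering to contact.

Request:
drive_tool(rows=[0.22,0,-0.003,-0.01,0,0.22,0,0,-0.01,0,0.22,0,0,-0.01,0,0.22,0,0,-0.005,0,0.22,0,0,0,0])

```text
clock: 15.0
eef_pos: [0.5348, -0.1249, 0.3048]
orientation: [[-0.988, 0.157, -0.001], [0.157, 0.988, 0.0], [0.001, 0.0, -1.0]]
contact_force: [-0.2, 0.4, 0.7]
width: 0.0188
```

Request:
drive_tool(rows=[0.22,0,0,-0.005,0,0.22,0,0,-0.004,0,0.22,0,0,-0.003,0,0.22,0,0,0,0])

```text
clock: 15.5
eef_pos: [0.535, -0.1249, 0.2932]
orientation: [[-0.988, 0.157, -0.0], [0.157, 0.988, 0.0], [0.0, 0.0, -1.0]]
contact_force: [0.3, 0.3, -0.4]
width: 0.0189
```

Request:
drive_tool(rows=[0.22,0,0,-0.003,0,0.22,0,0,-0.003,0,0.22,-0.001,0,-0.003,0,0.22,-0.001,0,-0.003,0,0.22,0,0,0,0])

```text
clock: 16.12
eef_pos: [0.5329, -0.1249, 0.281]
orientation: [[-0.988, 0.157, -0.0], [0.157, 0.988, 0.0], [0.0, 0.0, -1.0]]
contact_force: [0.8, 1.1, -0.1]
width: 0.0188
```

```bash
python3 - <<'E'
from h import *
save('wrist','wrist6');save('side','side6')
w=cv2.imread('pics/wrist6.png');d=cv2.imread('pics/side6.png')
cv2.imwrite('pics/m6.png',np.hstack([cv2.resize(w,(400,300)),cv2.resize(d[80:200,220:380],(400,300),interpolation=cv2.INTER_CUBIC)]))
E
```

```text
(no output)
```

View pics/m6.png

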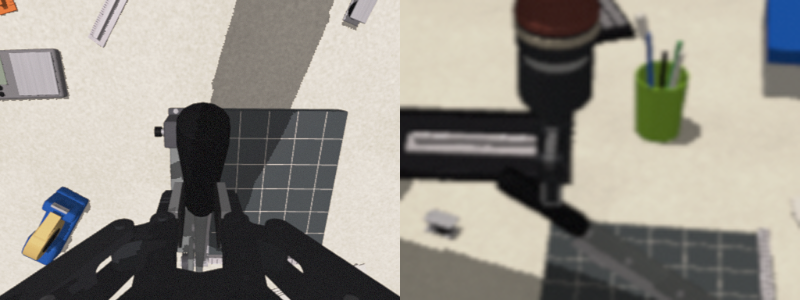

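Request:
drive_tool(rows=[0.22,0,0,-0.003,0,0.22,0,0,-0.003,0,0.22,-0.002,0,-0.003,0,0.22,-0.002,0,-0.003,0,0.22,0,0,0,0])

```text
clock: 16.85
eef_pos: [0.5288, -0.1249, 0.269]
orientation: [[-0.988, 0.157, -0.0], [0.157, 0.988, 0.0], [0.0, 0.0, -1.0]]
contact_force: [0.8, 1.9, 0.9]
width: 0.0188
```

```bash
python3 - <<'E'
from h import *
save('wrist','wrist7');save('side','side7');save('scene','scene7')
w=cv2.imread('pics/wrist7.png');d=cv2.imread('pics/side7.png');s=cv2.imread('pics/scene7.png')
cv2.imwrite('pics/m7.png',np.hstack([cv2.resize(s[90:210,150:270],(300,300),interpolation=cv2.INTER_CUBIC),cv2.resize(d[80:200,240:400],(400,300),interpolation=cv2.INTER_CUBIC)]))
cv2.imwrite('pics/w7.png',cv2.resize(w[100:384,120:400],None,fx=2,fy=2))
E
```

```text
(no output)
```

View pics/m7.png

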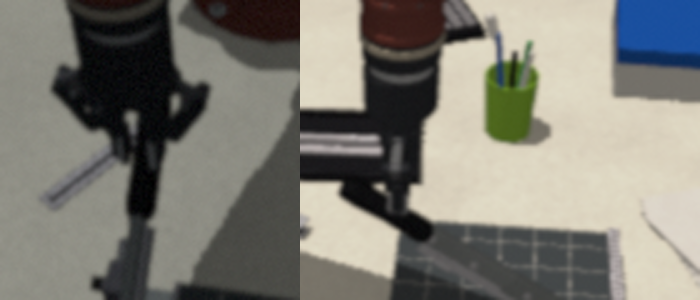

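View pics/w7.png

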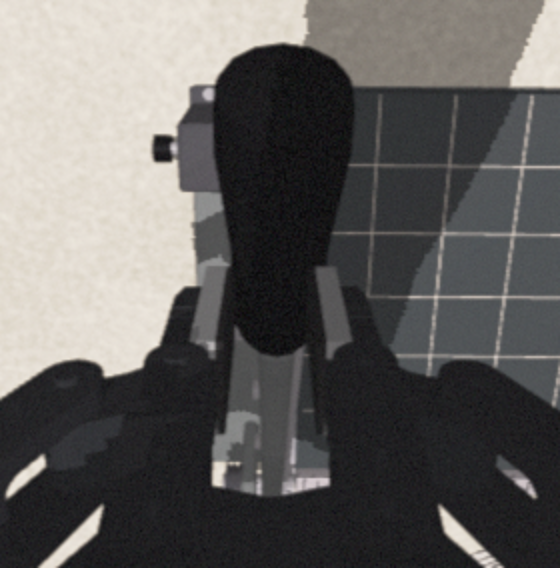

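```bash
python3 - <<'E'
from h import *
np.set_printoptions(precision=4,suppress=True)
d=np.load('pics/wrist7.npz');p,R=d['p'],d['R']
for dx in(-.011,.011):
  for dy in(-.0095,.0095):
    for dz in (.004,-.011): 
      u,v=proj('wrist',p+R@np.array([dx,dy,dz]),p,R);print(dx,dy,dz,(u-120)*2,(v-100)*2)
yaw=-.1588;ux=np.array([np.cos(yaw),np.sin(yaw)]);uy=np.array([-ux[1],ux[0]]);O=np.array([.6761,-.0334])
for th in(.66,.62,.58,.54,.5):
  out=[]
  for s in(.273,.387):
    x=.13-s*np.cos(th)+.008*np.sin(th);z=.058+s*np.sin(th)+.008*np.cos(th);X=np.array([*(O+x*ux-.112*uy),z])
    u,v=proj('wrist',X,p,R);a,b=proj('side',X);out+=[round((u-120)*2),round((v-100)*2),round((a-240)*2.5+300),round((b-80)*2.5)]
  print(th,out)
E
```

```text
-0.011 -0.0095 0.004 234.4504649108933 342.1963992316428
-0.011 -0.0095 -0.011 230.92338724312236 377.8497776941373
-0.011 0.0095 0.004 308.3502003741992 342.14141694094576
-0.011 0.0095 -0.011 312.164178603467 377.79093688641456
0.011 -0.0095 0.004 232.80755506899612 264.25471810097895
0.011 -0.0095 -0.011 228.93771563111056 293.5237997919931
0.011 0.0095 0.004 309.9639484971966 264.19398373558175
0.011 0.0095 -0.011 314.1316274774574 293.45811884338457
0.66 [276, 390, 443, 225, 281, 205, 360, 170]
0.62 [276, 357, 436, 231, 280, 136, 351, 178]
0.58 [276, 327, 430, 237, 280, 79, 343, 187]
0.54 [275, 298, 424, 243, 279, 31, 335, 196]
0.5 [275, 272, 419, 248, 278, -7, 328, 205]
```

The arm has already come down with the fingers (θ≈0.585 from both views), and the fingers straddle the top of the grip. Following the arc.

Request:
drive_tool(rows=[0.22,-0.005,0.001,-0.008,0,0.22,-0.005,0.001,-0.008,0,0.22,-0.005,0.001,-0.008,0,0.22,-0.004,0.001,-0.007,0,0.22,-0.004,0,-0.007,0,0.22,-0.004,0.001,-0.007,0,0.22,-0.003,0,-0.008,0,0.22,-0.003,0.001,-0.008,0,0.22,-0.003,0,-0.008,0,0.22,-0.003,0.001,-0.008,0,0.22,0,0,0,0])

```text
clock: 18.38
eef_pos: [0.4895, -0.1178, 0.1915]
orientation: [[-0.988, 0.157, -0.001], [0.157, 0.988, 0.001], [0.001, 0.0, -1.0]]
contact_force: [0.2, 1.9, 3.4]
width: 0.0187
```

```bash
python3 - <<'E'
from h import *
save('wrist','wrist8');save('side','side8')
w=cv2.imread('pics/wrist8.png');d=cv2.imread('pics/side8.png')
cv2.imwrite('pics/m8.png',np.hstack([cv2.resize(w,(400,300)),cv2.resize(d[80:230,220:400],(400,300),interpolation=cv2.INTER_CUBIC)]))
E
```

```text
(no output)
```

View pics/m8.png

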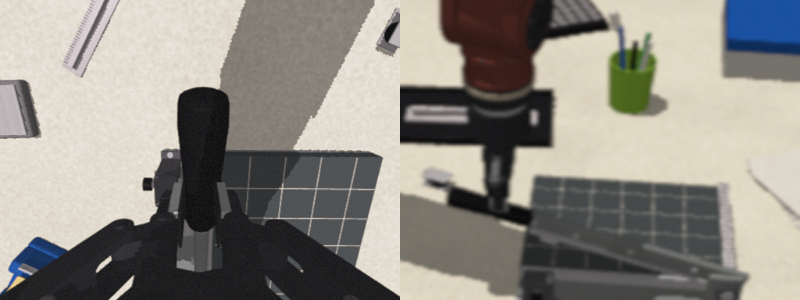

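Request:
drive_tool(rows=[0.22,-0.003,0.001,-0.008,0,0.22,-0.003,0,-0.008,0,0.22,-0.002,0.001,-0.008,0,0.22,-0.002,0,-0.008,0,0.22,-0.002,0.001,-0.008,0,0.22,-0.001,0,-0.008,0,0.22,-0.001,0,-0.008,0,0.22,-0.001,0,-0.008,0,0.22,-0.001,0,-0.008,0,0.22,0,0,0,0])

```text
clock: 19.73
eef_pos: [0.4741, -0.1145, 0.1202]
orientation: [[-0.988, 0.157, 0.0], [0.157, 0.988, 0.001], [-0.0, 0.001, -1.0]]
contact_force: [-1.0, 5.7, 5.8]
width: 0.0189
```

```bash
python3 - <<'E'
from h import *
save('wrist','wrist9');save('side','side9')
w=cv2.imread('pics/wrist9.png');d=cv2.imread('pics/side9.png')
cv2.imwrite('pics/m9.png',np.hstack([cv2.resize(w,(400,300)),cv2.resize(d[100:250,220:400],(400,300),interpolation=cv2.INTER_CUBIC)]))
E
```

```text
(no output)
```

View pics/m9.png

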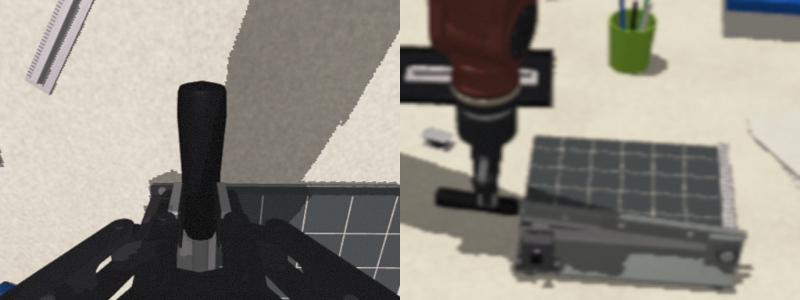

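Request:
drive_tool(rows=[0.22,0,0.002,-0.003,0,0.22,-0.001,0,-0.004,0,0.22,0,0,-0.004,0,0.22,-0.001,0,-0.004,0,0.22,0,0,0,0])

```text
clock: 20.45
eef_pos: [0.4728, -0.1135, 0.1062]
orientation: [[-0.988, 0.157, 0.002], [0.157, 0.988, -0.001], [-0.002, -0.001, -1.0]]
contact_force: [-0.2, 1.9, 6.9]
width: 0.0185
```

Request:
drive_tool(rows=[0.22,0,0,-0.003,0,0.22,0,0,-0.003,0,0.22,0,0,-0.002,0,0.22,0,0,0,0])

```text
clock: 20.95
eef_pos: [0.4724, -0.1134, 0.0982]
orientation: [[-0.988, 0.157, 0.001], [0.157, 0.988, -0.001], [-0.001, -0.001, -1.0]]
contact_force: [-2.5, 2.9, 8.3]
width: 0.0184
```

Request:
drive_tool(rows=[0.22,0,0,-0.002,0,0.22,0,0,-0.002,0,0.22,0,0,-0.001,0,0.22,0,0,0,0])

```text
clock: 21.45
eef_pos: [0.4721, -0.1133, 0.0931]
orientation: [[-0.988, 0.157, 0.0], [0.157, 0.988, -0.001], [-0.0, -0.001, -1.0]]
contact_force: [-4.0, 1.9, 8.2]
width: 0.019
```

Request:
drive_tool(rows=[0.22,0,0,-0.001,0,0.22,0,0,-0.001,0,0.22,0,0,-0.001,0,0.22,0,0,0,0])

```text
clock: 21.95
eef_pos: [0.4719, -0.1133, 0.0898]
orientation: [[-0.988, 0.157, -0.0], [0.157, 0.988, -0.001], [0.0, -0.001, -1.0]]
contact_force: [-4.0, 2.0, 8.1]
width: 0.0189
```

Request:
drive_tool(rows=[0.22,0,0,-0.001,0,0.22,0,0,-0.001,0,0.22,0,0,0,0])

```text
clock: 22.32
eef_pos: [0.4719, -0.1133, 0.0877]
orientation: [[-0.988, 0.157, -0.0], [0.157, 0.988, -0.0], [0.0, -0.001, -1.0]]
contact_force: [-3.2, 1.8, 6.7]
width: 0.0191
```

Request:
drive_tool(rows=[0.22,0,0,-0.001,0,0.22,0,0,-0.001,0,0.22,0,0,0,0])

```text
clock: 22.7
eef_pos: [0.4718, -0.1132, 0.0858]
orientation: [[-0.988, 0.157, -0.001], [0.157, 0.988, -0.0], [0.001, -0.001, -1.0]]
contact_force: [-3.8, 1.2, 8.2]
width: 0.0184
```

Request:
drive_tool(rows=[0.22,0,0,-0.001,0,0.22,0,0,-0.001,0,0.22,0,0,0,0])

```text
clock: 23.08
eef_pos: [0.4719, -0.1133, 0.084]
orientation: [[-0.988, 0.157, -0.0], [0.157, 0.988, -0.001], [0.0, -0.001, -1.0]]
contact_force: [-4.7, 2.5, 9.5]
width: 0.0191
```

Request:
drive_tool(rows=[0.22,0,0,-0.001,0,0.22,0,0,-0.001,0,0.22,0,0,0,0])

```text
clock: 23.45
eef_pos: [0.4719, -0.1133, 0.0827]
orientation: [[-0.988, 0.157, -0.0], [0.157, 0.988, -0.001], [0.0, -0.001, -1.0]]
contact_force: [-7.8, 2.9, 16.5]
width: 0.0187
```

Request:
drive_tool(rows=[0.22,0,0,-0.001,0,0.22,0,0,-0.001,0,0.22,0,0,0,0])

```text
clock: 23.82
eef_pos: [0.4721, -0.1135, 0.0815]
orientation: [[-0.988, 0.157, 0.0], [0.157, 0.988, -0.001], [-0.0, -0.001, -1.0]]
contact_force: [-11.7, 4.0, 23.4]
width: 0.0191
```

```bash
python3 - <<'E'
from h import *
save('wrist','wrist10');save('side','side10')
w=cv2.imread('pics/wrist10.png');d=cv2.imread('pics/side10.png')
cv2.imwrite('pics/m10.png',np.hstack([cv2.resize(w,(400,300)),cv2.resize(d[150:270,230:390],(400,300),interpolation=cv2.INTER_CUBIC)]))
E
```

```text
(no output)
```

View pics/m10.png

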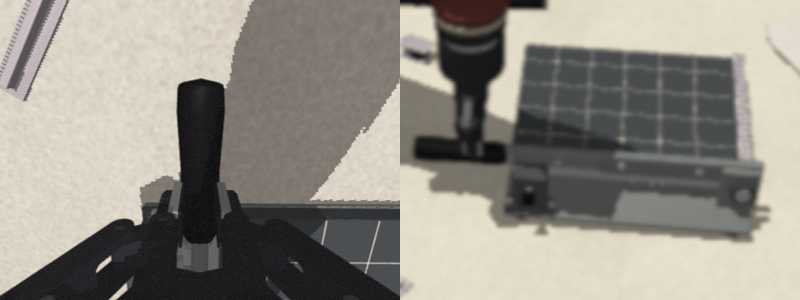

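Request:
drive_tool(rows=[0.22,0,0,-0.001,0,0.22,0,0,0,0])

```text
clock: 24.18
eef_pos: [0.4721, -0.1135, 0.0809]
orientation: [[-0.988, 0.157, 0.0], [0.157, 0.988, -0.001], [-0.0, -0.001, -1.0]]
contact_force: [-12.7, 4.2, 26.8]
width: 0.0189
```

Request:
drive_tool(rows=[0.22,0,0,0.002,0,0.22,0,0,0.002,0,0.22,0,0,0.002,0,0.22,0,0,0.002,0,0.22,0,0,0,0])

```text
clock: 24.8
eef_pos: [0.4723, -0.1134, 0.0872]
orientation: [[-0.988, 0.157, 0.001], [0.157, 0.988, -0.001], [-0.001, -0.001, -1.0]]
contact_force: [-2.9, 1.8, 10.0]
width: 0.0188
```

Request:
drive_tool(rows=[0.22,0,0,0.002,0,0.22,0,0,0.002,0,0.22,0,0,0,0])

```text
clock: 25.18
eef_pos: [0.4721, -0.1132, 0.0903]
orientation: [[-0.988, 0.157, -0.0], [0.157, 0.988, -0.0], [-0.0, -0.0, -1.0]]
contact_force: [0.1, -0.3, 0.3]
width: 0.019
```

The force vanished while rising, so the catch seems to hold. Rising a bit more, then looking.

Request:
drive_tool(rows=[0.22,0,0,0.004,0,0.22,0,0,0.006,0,0.22,0,0,0.01,0,0.22,0,0,0,0,0.22,0,0,0,0])

```text
clock: 25.8
eef_pos: [0.4721, -0.113, 0.1104]
orientation: [[-0.988, 0.157, 0.0], [0.157, 0.988, -0.0], [-0.0, 0.0, -1.0]]
contact_force: [0.9, 0.8, -0.0]
width: 0.0188
```

```bash
python3 - <<'E'
from h import *
save('wrist','wrist11');save('side','side11')
w=cv2.imread('pics/wrist11.png');d=cv2.imread('pics/side11.png')
cv2.imwrite('pics/m11.png',np.hstack([cv2.resize(w,(400,300)),cv2.resize(d[150:270,230:390],(400,300),interpolation=cv2.INTER_CUBIC)]))
E
```

```text
(no output)
```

View pics/m11.png

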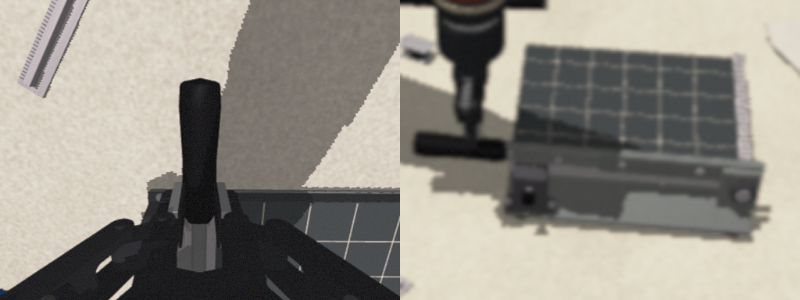

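The arm stays down (side crop: grip level at (460,148)) with the fingers clear above it. Retreating straight up, then a final check.

Request:
drive_tool(rows=[0.22,0,0,0.02,0,0.22,0,0,0.03,0,0.22,0,0,0.03,0,0.22,0,0,0.03,0,0.22,0,0,0.03,0,0.22,0,0,0.03,0,0.22,0,0.02,0.02,0,0.22,0,0.03,0,0,0.22,0,0.03,0,0,0.22,0,0.03,0,0,0.22,0,0.02,0,0,0.22,0,0,0,0,0.22,0,0,0,0,0.22,0,0,0,0,0.22,0,0,0,0])

```text
clock: 27.78
eef_pos: [0.4721, 0.0165, 0.3003]
orientation: [[-0.987, 0.158, -0.0], [0.158, 0.987, 0.0], [0.0, 0.0, -1.0]]
contact_force: [-1.1, -0.0, -0.5]
width: 0.0187
```

```bash
python3 - <<'E'
from h import *
save('wrist','wrist12');save('side','side12');save('scene','scene12')
w=cv2.imread('pics/wrist12.png');d=cv2.imread('pics/side12.png');s=cv2.imread('pics/scene12.png')
cv2.imwrite('pics/m12.png',np.vstack([np.hstack([cv2.resize(w,(400,300)),cv2.resize(s,(400,300))]),np.hstack([cv2.resize(d,(400,300)),cv2.resize(d[100:250,220:400],(400,300),interpolation=cv2.INTER_CUBIC)])]))
E
```

```text
(no output)
```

View pics/m12.png

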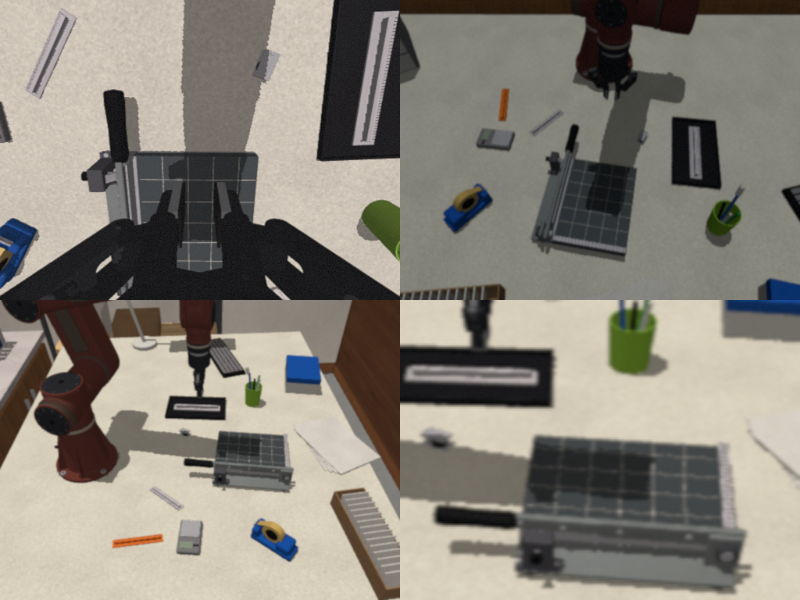

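All three views show the blade arm down and level on its own about 2 s after I let go, with the robot well clear. The ruler lies flat in the tray, and the bystanders are where they were.

```bash
python3 -c "
from plant import workorder
print(workorder.finish_job())"
```

```text
the job is handed in; nothing more can be done
None
```

The job is done and handed in at about 28 s of the 72 s allowed. The ruler is flat in the tray, and the blade arm is held down by its catch.

- **Ruler:** I picked the large aluminium ruler off the trimmer bed by its rib and slid it out from under the raised blade. I lowered it into the black tray until I felt about 5 N of contact, then let go. The later pictures show it lying flat, inside the walls.
- **Blade arm:** I pressed the grip down along its arc with the fingertips straddling it, reaching about 27 N vertically at the stop. On backing off, the force fell to zero about 9 mm above my lowest position, which is more than the 3 mm catch play. The rest may be give in the arm and fingers, but I did not check that separately.
- **Catch:** I did not see the bolt snap, and there was no clear 13 N peak in the sampled forces. The sign that it holds is that the arm stayed level with nothing touching it for about 2 s, in all three views.
- **Other things on the desk:** The tape dispenser, pen cup, scale, loupe and the two other rulers look unmoved by eye; I did not measure them.

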